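# Put the respirator filter away and close its box

## Task

Put the spare respirator filter into the open filter box on the cleaning bench, standing flat on the box floor with its neck up, then close the box with the lid that fits it, fully down all round. Leave the small lid, which belongs to another box, where it lies.

Things in the scene. Friction and masses are not known exactly. Their poses are not given: they have to be found in the camera images.
- filter_box: Open-topped rectangular white plastic box fixed to the bench, 160 mm long (its x axis) by 130 mm wide (its y axis) by 85 mm tall, walls and floor 5 mm thick, so the inside is 150 x 120 mm and 80 mm deep. Origin: centre of its underside, on the bench; z up. Its long axis points roughly along world y.
- filter: Respirator filter, loose, 100 g: a black ribbed disc 64 mm in diameter and 26 mm tall with a plain grey round neck standing up from its centre, 30 mm in diameter and 30 mm tall (56 mm overall). Origin: centre of its underside; z along the neck, up. Starts standing on the bench between the robot and the box. Best pinched by the neck from above.
- box_lid: Loose lid of the box, white, 220 g: plate 186 (x) x 154 (y) x 5 mm; rim below 124 x 96 mm, 12 mm deep, enters the box mouth with 12 mm play; solid grey grip bar on top, centred along x, 90 long, 16 wide, 30 tall. Origin: centre of the rim's lower edge; plate z 12-17, bar z 17-47 mm. Starts rim down on the bench, left or right. Seated: origin 73 mm above the box's. A half turn is equally right.
- small_lid: The wrong lid: same look as the box lid but only 110 x 90 mm, with a bar 60 mm long, 16 mm wide; it would fall into the box. Starts lying on the bench on the other side. Origin: centre of the lower edge of its rim. To be left alone.
Mind the look-alikes: they are no part of the job. Leave any green or purple look-alike of the box_lid alone.

How it is judged:
By the outcome, as a careful person would: the job done as asked, in the order asked, and still so for the second after the job is handed in, with the robot touching nothing.
It also fails if it takes over 58 s, if anything falls off the work surface, if the arm or the gripper's body presses on something with over 40 N, if the wrist force passes 120 N, or if a joint passes its speed limit or range.

## Robot

A 6-joint arm with a two-finger parallel gripper is mounted at the origin on the work surface. World frame = base frame: x ahead of the robot, y to its left, z up, the work surface at z = 0. Lengths are in mm, angles in rad, forces in N, time in s.
With the tool pointing down it reaches from about 300 to 850 mm from the base axis. Payload 5.4 kg.
Tool frame: the origin (TCP) lies midway between the tips of the shut fingers; the grasp point (between the pads) lies 19 mm behind it; y points along the fingers, z is the direction in which the jaws open and shut, and the axes are right-handed (so a half turn about y gives the same grasp; the last joint's range is limited). The gripper opens to 85 mm and grips with 20 to 120 N. Pads are 22 mm wide; open, the fingers measure 114 mm over their backs; the gripper's body (76 mm by 85 mm) begins 54 mm behind the grasp point. The pads swing forward as they close: fully open they stand 13 mm farther back than shut.
Start: joints at [-1.508, 0.158, 1.597, -0, 1.386, -0.21], TCP at [154.898, -553.726, 204.899] pointing down, gripper open.
Joint ranges: [-2.91, 2.91], [-0.94, 2.29], [0.18, 2.7], [-1.29, 4.43], [0.17, 2.64], [-3, 3]. Speed limits (rad/s): [2.57, 2.57, 3.14, 3.14, 3.14, 3.14].

## Interface

Orientations are given as [roll, pitch, yaw] about the fixed x, y, z axes, in that order (R = Rz(yaw) Ry(pitch) Rx(roll)).
In Python, from plant import bot gives the robot as it stands. The module is installed in compiled form; this text tells all that it offers.
- The arm moves only by the tool step_arm, never from a script. Its argument "motion" is a list of rows, each a list of 6 numbers: the shift along the tool's x, y, z in m, then the turn, a rotation vector about the tool's x, y, z in rad. A call has exactly 8 rows; each row is the pose to reach, as a shift and turn from the pose commanded when the call began, along the tool's axes at that moment; what a row does not reach only later rows make up. A row lasts 1/10 s, in which the tool goes at most 50 mm and 8.59 degrees, less where a joint would pass 70% of its speed; a pose out of reach is approached as far as the arm can. A call with a gripper value outside its range is refused whole. "claw" is the finger opening in m, from 0 to 0.0854, set as the call begins (left out, the last holds). The fingers move at their own pace and stop on an object; the grip force is fixed at half the most. Time passes only in rows, so rows that repeat a pose let the fingers close, or fill a call up. It gives the time, the measured TCP pose, the force and the opening at its end, in the units of the state.
- bot.sense(): the state, without advancing time (a new reading comes with each control period).
- bot.grab_frame(name): name is "side" or "top" or "wrist"; returns a dict with "frame" (400x640x3 uint8, blue, green, red), "z_map" (400x640 float32, mm along the optical axis (not along the pixel's ray), 0 where there is no reading), "vertical_fov" (degrees; the focal length in pixels is half the picture's height over the tangent of half this angle, whatever the lens; pixels are square), "cx", "cy" (the principal point, pixels), "pose" (4x4, takes a point from camera to world coordinates); the wrist camera has in their place "T_tool_cam" (4x4, takes a point from camera to tool coordinates, whose origin is the TCP and whose axes are the tool frame's). Camera axes: x right, y up, looking along -z (the intrinsics and any distortion apply to the point x, -y, -z); pixel columns grow to the right and rows downward; lengths in mm; the calibration is good to about 2 mm. A picture is of the moment at which its call begins: read the wrist's pose just before it.
- bot.job_done(): hands the job in, once; it reports no verdict.
Trained networks look in the newest picture that a camera, given by its name, has taken for a name from the list of things; names that differ only in an ending like _2 or _b are one class to them, and where a whole thing is asked for, a point or a joint stands for the part that bears it (a point fixed in the world has none). Each returns a list of dicts, best first, with "p" (0 to 1); they miss things now and then, are a little off and sometimes report something else, mostly with a low value. They report only what shows in the picture. A call takes as long as a camera call. They do not tell look-alikes from the thing itself.
- bot.find_in(camera, target): "xy" ([column, row] in pixels, amid what is visible of it).
- bot.mark_of(camera, target): "xy" ([column, row] in pixels: a listed point, or the origin of a listed thing).
The state is a dict: "time_s": time; "joint_positions": joint angles; "joint_vel": joint speeds; "effort": joint torques, N m; "eef_pos": TCP position; "ee_rot": TCP orientation; "force": force on the tool from outside, world axes, zero at the start; "torque": the same for the moment, N m; "finger_gap": finger opening in mm.
Only numpy, scipy, OpenCV 4.12 (cv2) and the standard library are available. Lean on these libraries where they do the work, as an engineer would, in place of code of your own. Each camera call takes 0.05 s, during which the arm holds its last target. There are 200 camera calls.

## Working session

There is one attempt and no reset: what is moved stays moved. The work goes in short steps, Python scripts to look and compute and a tool call to move; the robot and the scene stay as the last step left them, time stands still between calls to the robot, and variables do not carry over. Pictures are saved under pics/ and viewed, about 8 in all and at most 12, crops included, and the job is handed in when it is done.

Besides the shell and the picture viewer there is one more tool, called after ">>>" as name([rows], argument=value, ...), one row to a line, values as JSON. step_arm: Moves the arm, as the interface text tells. Its arguments: {"type":"object","properties":{"motion":{"type":"array","items":{"type":"array","items":{"type":"number"}}},"claw":{"type":"number"}},"required":["motion"]}

```bash
mkdir -p pics; ls; cat > h.py <<'E'
import numpy as np, cv2, json
from plant import bot
from scipy.spatial.transform import Rotation as R
def cloud(d,T):
    h,w=d["z_map"].shape; f=h/2/np.tan(np.radians(d["vertical_fov"])/2)
    v,u=np.mgrid[:h,:w]; z=d["z_map"].astype(float)
    p=np.stack([(u-d["cx"])/f*z,-(v-d["cy"])/f*z,-z,np.ones_like(z)],-1)
    P=(p@np.asarray(T).T)[...,:3]; P[z==0]=np.nan
    return P
def toolT(s):
    T=np.eye(4); T[:3,:3]=R.from_euler("xyz",s["ee_rot"]).as_matrix(); T[:3,3]=s["eef_pos"]; return T
def grab(n):
    s=bot.sense(); d=bot.grab_frame(n)
    T=toolT(s)@np.array(d["T_tool_cam"]) if n=="wrist" else np.array(d["pose"])
    return d,cloud(d,T),T
E
python3 - <<'E'
from h import *
s=bot.sense(); print({k:np.round(v,3).tolist() for k,v in s.items()})
ims=[]
for n in("top","side"):
    d,P,T=grab(n); cv2.imwrite(f"pics/{n}0.png",d["frame"]); np.save(f"{n}0.npy",P)
    print(n,[k for k in d],d["vertical_fov"],d["cx"],d["cy"],np.round(T,3).tolist())
    for t in("filter_box","filter","box_lid","small_lid"):
        for m in(bot.find_in,bot.mark_of):
            for r in m(n,t)[:4]:
                u,v=np.round(r["xy"]).astype(int); print(t,m.__name__,round(r["p"],2),u,v,np.round(P[v,u]) if 0<=v<400 and 0<=u<640 else None)
E
```

```text
pics
{'time_s': 0.0, 'joint_positions': [-1.508, 0.159, 1.598, -0.0, 1.386, -0.21], 'joint_vel': [-0.002, -0.002, -0.002, 0.002, -0.001, -0.001], 'effort': [0.002, -39.6, -33.143, 0.0, 0.009, -0.0], 'eef_pos': [154.819, -553.079, 203.891], 'ee_rot': [-1.573, 0.0, -2.869], 'force': [-0.021, -0.32, 0.434], 'torque': [-0.007, 0.049, -0.022], 'finger_gap': 85.581}
top ['frame', 'z_map', 'vertical_fov', 'cx', 'cy', 'pose'] 47.48649973856229 323.75079671768066 200.95197982681347 [[-0.013, 0.995, -0.096, 283.583], [-1.0, -0.013, 0.001, 134.278], [0.0, 0.096, 0.995, 1505.141], [0.0, 0.0, 0.0, 1.0]]
filter_box call 0.69 365 146 [612.  -8.   6.]
filter call 0.66 351 201 [423.  45.  56.]
filter call 0.7 352 201 [422.  42.  58.]
box_lid call 0.81 270 177 [505. 306.  44.]
box_lid call 0.77 193 172 [525. 556.  44.]
box_lid call 0.73 245 258 [246. 386.  46.]
box_lid call 0.92 272 176 [508. 299.  46.]
box_lid call 0.64 242 258 [246. 395.  47.]
box_lid call 0.58 192 171 [529. 561.  39.]
small_lid call 0.8 443 186 [ 473. -263.   13.]
small_lid call 0.9 446 188 [ 466. -272.   16.]
small_lid call 0.66 272 176 [508. 299.  46.]
small_lid call 0.24 364 150 [599.  -5.   5.]
side ['frame', 'z_map', 'vertical_fov', 'cx', 'cy', 'pose'] 51.98395236551168 314.32942003887445 199.09088567004096 [[-0.97, 0.169, -0.177, 253.638], [-0.244, -0.694, 0.677, 884.467], [-0.008, 0.7, 0.714, 835.664], [0.0, 0.0, 0.0, 1.0]]
filter_box call 0.44 334 119 [ 482. -270.   26.]
filter_box call 0.97 278 170 [572.  67.  66.]
filter call 0.73 329 185 [427.  50.  24.]
filter call 0.86 331 186 [421.  53.  24.]
box_lid call 0.87 277 252 [502. 307.  15.]
box_lid call 0.74 380 307 [233. 397.  15.]
box_lid call 0.69 225 349 [530. 571.  16.]
box_lid call 0.9 378 304 [238. 397.  25.]
box_lid call 0.65 276 252 [503. 310.  18.]
box_lid call 0.57 228 350 [523. 571.  14.]
small_lid call 0.81 332 121 [ 489. -272.   16.]
small_lid call 0.66 333 122 [ 485. -267.   16.]
```

```bash
python3 - <<'E'
import cv2
a=cv2.imread("pics/top0.png")[80:330,130:530]; b=cv2.imread("pics/side0.png")[60:400,100:500]
cv2.imwrite("pics/a1.png",cv2.resize(a,None,fx=2,fy=2,interpolation=cv2.INTER_CUBIC));cv2.imwrite("pics/b1.png",cv2.resize(b,None,fx=1.75,fy=1.75,interpolation=cv2.INTER_CUBIC))
E
```

```text
(no output)
```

View pics/a1.png

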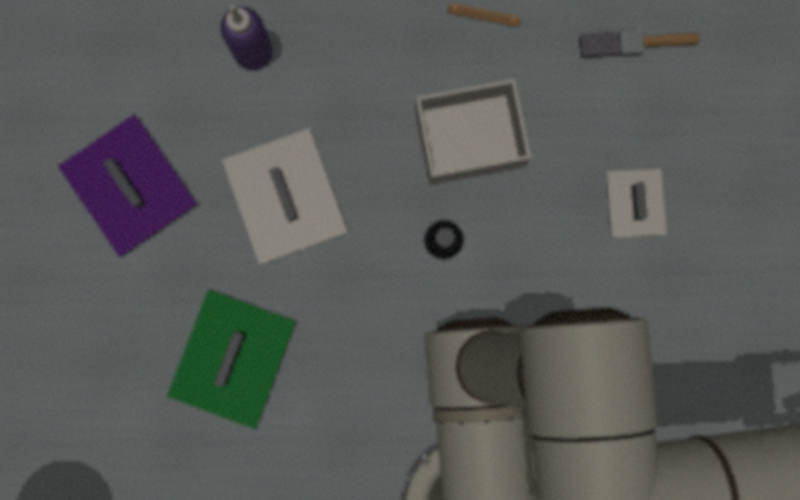

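View pics/b1.png

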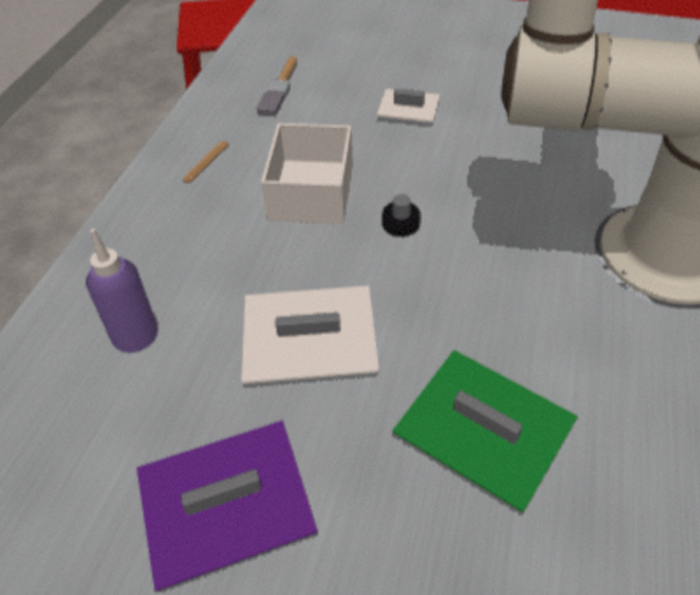

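The top view shows the white lid (plate centre about 285,195 in the crop, bar along the long side), the box at (472,130), the filter at (444,239) standing neck up, and the small lid at (637,203). Green and purple lids are decoys. The side view agrees. Now I'll fit the geometry from both depth maps.

```bash
cat >> h.py <<'E'
def sel(P,c,r,z0,z1):
    Q=P.reshape(-1,3); Q=Q[np.isfinite(Q[:,0])]
    return Q[(np.hypot(Q[:,0]-c[0],Q[:,1]-c[1])<r)&(Q[:,2]>z0)&(Q[:,2]<z1)]
def rect(Q):
    (c,(w,h),a)=cv2.minAreaRect(Q[:,:2].astype(np.float32))
    if w<h: a+=90; w,h=h,w
    return np.round(c,1),round(w,1),round(h,1),"long-axis deg",round((a+90)%180-90,1),"zmed",round(float(np.median(Q[:,2])),1),len(Q)
E
python3 - <<'E'
from h import *
for n in("top","side"):
    P=np.load(f"{n}0.npy")
    for nm,c,r,z0,z1 in(("bench",(500,150),40,-30,30),("bar",(505,303),75,36,60),("plate",(505,303),130,9,25),("neck",(423,45),30,48,70),("disc",(423,45),50,18,40),("boxtop",(600,-5),120,74,100),("boxfloor",(600,-5),40,-5,30),("small",(470,-270),80,8,25)):
        Q=sel(P,c,r,z0,z1); print(n,nm,rect(Q) if len(Q)>5 else len(Q))
E
```

```text
top bench (array([499.1, 149. ]), 77.4, 77.0, 'long-axis deg', -0.5, 'zmed', 0.2, 441)
top bar (array([508.7, 303.4]), 90.0, 16.3, 'long-axis deg', 19.5, 'zmed', 46.5, 141)
top plate (array([509.6, 303.6]), 231.5, 215.4, 'long-axis deg', -84.3, 'zmed', 17.3, 2428)
top neck (array([432.4,  41.7]), 26.3, 26.2, 'long-axis deg', -1.7, 'zmed', 55.6, 68)
top disc (array([432.9,  42.1]), 62.4, 62.1, 'long-axis deg', 55.2, 'zmed', 25.7, 230)
top boxtop (array([604.4,  -4.2]), 160.6, 131.2, 'long-axis deg', -80.2, 'zmed', 84.6, 363)
top boxfloor (array([600.4,  -4.9]), 78.5, 74.6, 'long-axis deg', -0.6, 'zmed', 4.9, 438)
top small (array([ 482.9, -278.2]), 130.5, 129.3, 'long-axis deg', 67.9, 'zmed', 16.5, 771)
side bench (array([499.6, 151. ]), 77.2, 75.2, 'long-axis deg', -75.3, 'zmed', -1.2, 476)
side bar (array([506.5, 300.9]), 88.4, 18.7, 'long-axis deg', 18.3, 'zmed', 44.8, 255)
side plate (array([506.1, 300.3]), 186.3, 157.5, 'long-axis deg', 19.6, 'zmed', 15.9, 3393)
side neck (array([429.2,  38.7]), 31.6, 29.4, 'long-axis deg', 74.7, 'zmed', 54.4, 76)
side disc (array([428.7,  42.4]), 64.4, 57.4, 'long-axis deg', 18.2, 'zmed', 24.6, 239)
side boxtop (array([601.6,  -6.8]), 166.5, 130.6, 'long-axis deg', -80.0, 'zmed', 81.9, 471)
side boxfloor (array([603.3, -33.9]), 60.0, 19.6, 'long-axis deg', 3.2, 'zmed', 3.2, 64)
side small (array([ 486.5, -278.7]), 110.9, 91.9, 'long-axis deg', 3.4, 'zmed', 15.8, 399)
```

```bash
cat >> h.py <<'E'
def plan(xyz,yaw_deg,steps=8,fr=None):
    "print shift (m) and turn (rad) in the tool frame from the measured pose to the target"
    s=bot.sense(); T=toolT(s); G=R.from_euler("xyz",[-np.pi/2,0,np.radians(yaw_deg)]).as_matrix()
    d=T[:3,:3].T@(np.array(xyz)-T[:3,3])/1000; w=R.from_matrix(T[:3,:3].T@G).as_rotvec()
    print("now",np.round(s["eef_pos"],1),"yaw",round(np.degrees(s["ee_rot"][2]),1),"t",round(s["time_s"],2),"gap",round(s["finger_gap"],1),"F",np.round(s["force"],1))
    print("delta",np.round(d,4),np.round(w,4),"rows>=",round(max(np.linalg.norm(d)/.05,np.degrees(np.linalg.norm(w))/8.59),1))
    for k in range(1,steps+1): print(np.round(np.r_[d,w]*k/steps,4).tolist())
E
python3 -c "
from h import *
plan((431,41,190),-170,16)"
```

```text
now [ 154.9 -553.7  204.9] yaw -164.4 t 0.9 gap 85.3 F [-0.1 -0.5  0.8]
delta [-0.4261  0.0149 -0.4983] [0.     0.0983 0.    ] rows>= 13.1
[-0.0266, 0.0009, -0.0311, 0.0, 0.0061, 0.0]
[-0.0533, 0.0019, -0.0623, 0.0, 0.0123, 0.0]
[-0.0799, 0.0028, -0.0934, 0.0, 0.0184, 0.0]
[-0.1065, 0.0037, -0.1246, 0.0, 0.0246, 0.0]
[-0.1332, 0.0047, -0.1557, 0.0, 0.0307, 0.0]
[-0.1598, 0.0056, -0.1869, 0.0, 0.0369, 0.0]
[-0.1864, 0.0065, -0.218, 0.0, 0.043, 0.0]
[-0.2131, 0.0075, -0.2492, 0.0, 0.0491, 0.0]
[-0.2397, 0.0084, -0.2803, 0.0, 0.0553, 0.0]
[-0.2663, 0.0093, -0.3115, 0.0, 0.0614, 0.0]
[-0.293, 0.0103, -0.3426, 0.0, 0.0676, 0.0]
[-0.3196, 0.0112, -0.3738, 0.0, 0.0737, 0.0]
[-0.3462, 0.0121, -0.4049, 0.0, 0.0798, 0.0]
[-0.3729, 0.013, -0.436, 0.0, 0.086, 0.0]
[-0.3995, 0.014, -0.4672, 0.0, 0.0921, 0.0]
[-0.4261, 0.0149, -0.4983, 0.0, 0.0983, 0.0]
```

>>> step_arm([
  [-0.02,0,-0.024,0,0,0],
  [-0.05,0,-0.06,0,0,0],
  [-0.08,0,-0.095,0,0,0],
  [-0.108,0,-0.127,0,0,0],
  [-0.135,0,-0.158,0,0,0],
  [-0.16,0,-0.188,0,0,0],
  [-0.187,0,-0.218,0,0,0],
  [-0.213,0,-0.249,0,0,0],
], claw=0.06)

```text
time_s: 1.7
eef_pos: [293.4, -255.2, 205.1]
ee_rot: [-1.57, 0.0, -2.869]
force: [0.5, -0.8, 0.7]
finger_gap: 59.9
```

>>> step_arm([
  [-0.027,0.001,-0.031,0,0.012,0],
  [-0.054,0.003,-0.063,0,0.024,0],
  [-0.08,0.005,-0.094,0,0.036,0],
  [-0.108,0.008,-0.127,0,0.05,0],
  [-0.137,0.01,-0.16,0,0.06,0],
  [-0.165,0.012,-0.193,0,0.074,0],
  [-0.193,0.014,-0.225,0,0.086,0],
  [-0.213,0.015,-0.249,0,0.098,0],
])

```text
time_s: 2.5
eef_pos: [431.6, 43.0, 189.9]
ee_rot: [-1.571, 0.001, -2.965]
force: [0.5, -0.3, 0.7]
finger_gap: 60.0
```

```bash
python3 - <<'E'
from h import *
d,P,T=grab("wrist"); cv2.imwrite("pics/w1.png",d["frame"]); print(np.round(T[:3],2).tolist())
for nm,c,r,z0,z1 in(("neck",(431,41),30,48,70),("disc",(431,41),50,18,40),("boxtop",(603,-5),120,74,100),("bench",(431,41),150,-20,10)):
    Q=sel(P,c,r,z0,z1); print(nm,rect(Q) if len(Q)>5 else len(Q))
plan((431,41,190),-170,1)
E
```

```text
[[0.18, 0.93, 0.32, 514.3], [-0.98, 0.17, 0.06, 57.65], [0.0, -0.33, 0.95, 358.23]]
neck (array([431.9,  38.3]), 29.0, 29.0, 'long-axis deg', 67.3, 'zmed', 55.1, 557)
disc (array([432.1,  38.5]), 63.5, 63.2, 'long-axis deg', 66.3, 'zmed', 25.1, 1577)
boxtop (array([573.4, -13.3]), 160.1, 69.9, 'long-axis deg', -79.8, 'zmed', 84.2, 2596)
bench (array([431.4,  41.4]), 299.8, 298.8, 'long-axis deg', -44.7, 'zmed', -0.7, 38843)
now [432.4  46.  189.9] yaw -169.8 t 2.55 gap 60.2 F [-0.8  1.8  0.4]
delta [ 0.0023 -0.0002  0.0046] [ 0.0029  0.0028 -0.0019] rows>= 0.1
[0.0023, -0.0002, 0.0046, 0.0029, 0.0028, -0.0019]
```

View pics/w1.png

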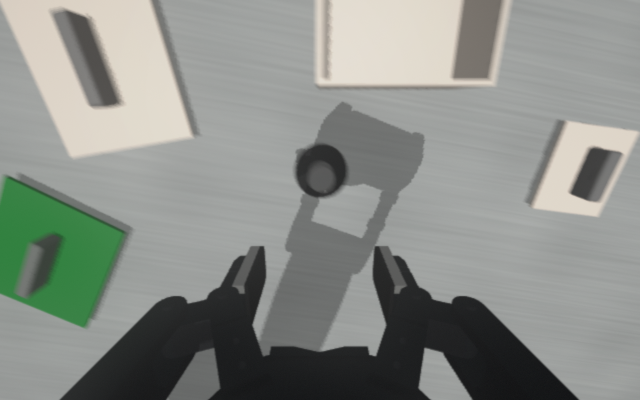

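The wrist view shows the filter neck at (322,175) and the box's near wall at (410,85). The arm was still settling in that picture, so I'll correct the pose and measure again at rest.

>>> step_arm([
  [0,0,0,0,0,0],
  [0,0,0,0,0,0],
  [0,0,0,0,0,0],
  [0,0,0,0,0,0],
  [0,0,0,0,0,0],
  [0,0,0,0,0,0],
  [0,0,0,0,0,0],
  [0,0,0,0,0,0],
])

```text
time_s: 3.35
eef_pos: [431.0, 40.5, 189.9]
ee_rot: [-1.571, 0.0, -2.967]
force: [-0.7, 0.1, -0.1]
finger_gap: 60.1
```

```bash
python3 - <<'E'
from h import *
d,P,T=grab("wrist")
for nm,c,r,z0,z1 in(("neck",(431,41),30,48,70),("disc",(431,41),50,18,40),("boxtop",(603,-5),120,74,100)):
    Q=sel(P,c,r,z0,z1); print(nm,rect(Q) if len(Q)>5 else len(Q))
plan((431,41,65),-170,1)
E
```

```text
neck (array([431.8,  38.3]), 29.1, 29.1, 'long-axis deg', -63.0, 'zmed', 55.2, 568)
disc (array([432. ,  39.1]), 63.5, 62.6, 'long-axis deg', -81.5, 'zmed', 25.2, 1571)
boxtop (array([572.6, -13.6]), 160.7, 68.1, 'long-axis deg', -79.9, 'zmed', 84.1, 2698)
now [431.   40.6 189.9] yaw -170.0 t 3.4 gap 59.8 F [ 0.9 -0.4 -0.6]
delta [-1.000e-04  1.249e-01 -4.000e-04] [-0.      0.0002 -0.    ] rows>= 2.5
[-0.0001, 0.1249, -0.0004, -0.0, 0.0002, -0.0]
```

>>> step_arm([
  [0,0.015,0.001,0,0,0],
  [0,0.045,0.0015,0,0,0],
  [0,0.08,0.0017,0,0,0],
  [0,0.11,0.0017,0,0,0],
  [0,0.135,0.0017,0,0,0],
  [0,0.15,0.0017,0,0,0],
  [0,0.158,0.0017,0,0,0],
  [0,0.16,0.0017,0,0,0],
])

```text
time_s: 4.2
eef_pos: [430.7, 39.1, 29.3]
ee_rot: [-1.571, -0.001, -2.967]
force: [-0.5, -0.1, -0.4]
finger_gap: 59.8
```

>>> step_arm([
  [0,0,0,0,0,0],
  [0,0,0,0,0,0],
  [0,0,0,0,0,0],
  [0,0,0,0,0,0],
  [0,0,0,0,0,0],
  [0,0,0,0,0,0],
  [0,0,0,0,0,0],
  [0,0,0,0,0,0],
], claw=0.02)

```text
time_s: 5.0
eef_pos: [431.2, 39.0, 29.9]
ee_rot: [-1.571, -0.0, -2.967]
force: [0.3, 0.4, 0.1]
finger_gap: 19.7
```

```bash
python3 -c "
from h import *
plan((603.5,-7,160),-170,1)"
```

```text
now [431.2  39.   29.9] yaw -170.0 t 5.0 gap 19.7 F [0.3 0.4 0.1]
delta [-0.1616 -0.1301  0.0752] [0.     0.0002 0.0001] rows>= 4.4
[-0.1616, -0.1301, 0.0752, 0.0, 0.0002, 0.0001]
```

The gap reached 19.7 mm, so the 30 mm neck isn't between the pads. I'll look before moving.

```bash
python3 - <<'E'
from h import *
d,P,T=grab("side"); f=d["frame"][120:250,270:400]
e,P2,T2=grab("wrist")
for p in(P,P2):
    Q=sel(p,(431,39),40,15,30); print(rect(Q) if len(Q)>5 else len(Q)); Q=sel(p,(431,39),40,40,60); print(rect(Q) if len(Q)>5 else len(Q))
a=cv2.resize(f,(400,400),interpolation=cv2.INTER_CUBIC); b=cv2.resize(e["frame"][0:400,120:520],(400,400))
cv2.imwrite("pics/c1.png",np.hstack([a,b]))
E
```

```text
(array([428.7,  43.2]), 63.8, 57.6, 'long-axis deg', 13.7, 'zmed', 24.4, 227)
(array([429. ,  45.2]), 28.7, 23.6, 'long-axis deg', 11.6, 'zmed', 48.5, 52)
(array([440.1,  39.9]), 63.6, 47.1, 'long-axis deg', -79.9, 'zmed', 25.1, 3826)
(array([432.5,  36.3]), 30.9, 30.2, 'long-axis deg', -63.9, 'zmed', 54.9, 1968)
```

View pics/c1.png

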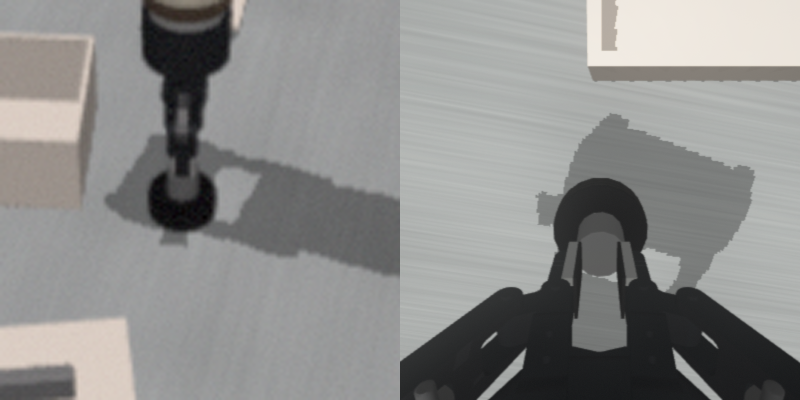

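The picture shows the fingers either side of the neck, which disagrees with the gap reading. I'll measure the pads in the wrist depth map.

```bash
python3 - <<'E'
from h import *
s=bot.sense(); d=bot.grab_frame("wrist")
P=cloud(d,d["T_tool_cam"]); np.set_printoptions(suppress=True,linewidth=200)
Q=P.reshape(-1,3); Q=Q[np.isfinite(Q[:,0])]
for y0 in range(-70,10,6):
    q=Q[(Q[:,1]>=y0)&(Q[:,1]<y0+6)&(abs(Q[:,0])<40)&(abs(Q[:,2])<60)]
    h=np.histogram(q[:,2],np.arange(-60,61,5))[0]; print(y0,h, np.round(np.percentile(q[:,0],[2,50,98]),0) if len(q) else "")
print(s["finger_gap"],s["effort"])
E
```

```text
-70 [  0   0   0   0   0  11  56  45  64 101   0   0   0   0 101  60  43  52  12   1   0   0   0   0] [-13. -11.   5.]
-64 [  0   0   0   0   0   0   0   3  27 269  41   0   0   8 296  28   2   0   0   0   0   0   0   0] [-11.  -7.  11.]
-58 [  0   0   0   0   0   0   0  55  56  78  39   0   0   5 115  62  58   0   0   0   0   0   0   0] [-11.  -7.   9.]
-52 [  0   0   0   0   0   0   0  51  55  74  37   0   0   4 105  54  49   0   0   0   0   0   0   0] [-11.  -7.   9.]
-46 [ 0  0  0  0  0  0  0 46 50 71 25  0  0  3 92 53 45  0  0  0  0  0  0  0] [-11.  -7.   4.]
-40 [ 0  0  0  0  0  0  0 37 47 59 24  0  0  6 79 43 41  0  0  0  0  0  0  0] [-11.  -7.   9.]
-34 [ 0  0  0  0  0  0  0  6 18 45 19  0  0  5 56 19  7  0  0  0  0  0  0  0] [-11. -10.  10.]
-28 [  0   0   0   0   0   0   0   0   0  12 336 411 412 354  44   0   0   0   0   0   0   0   0   0] [-14.  -2.  13.]
-22 [ 0  0  0  0  0  0  0  0  0 20 32 40 40 31 25  0  0  0  0  0  0  0  0  0] [-15. -13.  -6.]
-16 [ 0  0  0  0  0  0  0  0  0 18 36 30 35 40 27  1  0  0  0  0  0  0  0  0] [-15. -13.  -5.]
-10 [ 0  0  0  0  0  0  0  0  0 17 31 33 29 27 23  3  0  0  0  0  0  0  0  0] [-15. -13.  -4.]
-4 [ 0  0  0  0  0  0  0  0  0 16 26 28 30 26 25  1  0  0  0  0  0  0  0  0] [-15. -13.  -5.]
2 [  0   0   0   0   0  22 271 353 357 272 214 225 223 212 250 346 366 316  80   0   0   0   0   0] [-30. -14.  12.]
8 [ 0  0  0  0  0  5 16 17 17 20 18 21 21 17 21 17 20 14  9  0  0  0  0  0] [-32. -28.  -8.]
19.820529851750923 [  0.00101776 -27.7796638  -27.11560786  -0.00007356   0.0005131    0.00000802]
```

The depth map shows the fingertips end about 31 mm behind the nominal TCP (visible to tool y≈-31, neck top at -26). The pads closed just above the neck, and the filter is untouched. I'll open and measure the tips when open before going lower.

>>> step_arm([
  [0,0,0,0,0,0],
  [0,0,0,0,0,0],
  [0,0,0,0,0,0],
  [0,0,0,0,0,0],
  [0,0,0,0,0,0],
  [0,0,0,0,0,0],
  [0,0,0,0,0,0],
  [0,0,0,0,0,0],
], claw=0.06)

```text
time_s: 5.95
eef_pos: [431.3, 39.0, 29.9]
ee_rot: [-1.571, 0.0, -2.967]
force: [-0.1, 0.0, -0.2]
finger_gap: 59.9
```

```bash
cat >> h.py <<'E'
def tips():
    d=bot.grab_frame("wrist"); P=cloud(d,d["T_tool_cam"]); Q=P.reshape(-1,3); Q=Q[np.isfinite(Q[:,0])]
    for y0 in range(-60,10,4):
        q=Q[(Q[:,1]>=y0)&(Q[:,1]<y0+4)&(abs(Q[:,0])<14)&(abs(Q[:,2])<60)]
        print(y0,np.histogram(q[:,2],np.arange(-60,61,5))[0])
    return d
E
python3 - <<'E'
from h import *
np.set_printoptions(linewidth=200); tips(); print(bot.sense()["finger_gap"])
T=np.array(bot.grab_frame("wrist")["T_tool_cam"]); print(np.round(T,2).tolist())
E
```

```text
-60 [  0   0   0  43  35  87  54   0   0   0   0   0   0   0   0   0   0  38 117  31  47   0   0   0]
-56 [  0   0   0  35  33  85  52   0   0   0   0   0   0   0   0   0   0  26 103  30  35   0   0   0]
-52 [ 0  0  0 30 28 76 49  0  0  0  0  0  0  0  0  0  0 30 96 29 32  0  0  0]
-48 [ 0  0  0 39 25 77 47  0  0  0  0  0  0  0  0  0  0 18 96 32 35  0  0  0]
-44 [ 0  0  0 26 23 60 44  0  0  0  0  0  0  0  0  0  0 24 84 18 29  0  0  0]
-40 [ 0  0  0 11 19 59 35  0  0  0  0  0  0  0  0  0  0 30 66 20 11  0  0  0]
-36 [ 0  0  0  0  5 46 30  0  0  0  0  0  0  0  0  0  0 19 54  5  0  0  0  0]
-32 [ 0  0  0  0  0 12  4  0  0  0  0  0  0  0  0  0  0  5  8  0  0  0  0  0]
-28 [  0   0   0   0   0   0   0   0   0 141 312 379 378 341 224   6   0   0   0   0   0   0   0   0]
-24 [ 0  0  0  0  0  0  0  0  0 15 28  7  7 26 23  2  0  0  0  0  0  0  0  0]
-20 [ 0  0  0  0  0  0  0  0  0 15 23  9  2 22 20  2  0  0  0  0  0  0  0  0]
-16 [ 0  0  0  0  0  0  0  0  0 10 20  3  3 26 17  2  0  0  0  0  0  0  0  0]
-12 [ 0  0  0  0  0  0  0  0  0 12 22  3  2 17 18  1  0  0  0  0  0  0  0  0]
-8 [ 0  0  0  0  0  0  0  0  0 13 20  7  4 19 13  1  0  0  0  0  0  0  0  0]
-4 [ 0  0  0  0  0  0  0  0  0 11 20  5  1 18 14  2  0  0  0  0  0  0  0  0]
0 [ 0  0  0  0  0  1 26 26 29 19 14  5  3 15 27 27 46 41  6  0  0  0  0  0]
4 [  0   0   0   0   0  22 226 260 232  81  25   5   0  18  55 183 234 234  73   0   0   0   0   0]
8 [0 0 0 0 0 5 5 0 0 0 0 0 0 0 0 0 0 0 8 0 0 0 0 0]
59.989790525529756
[[-0.0, -0.95, -0.33, -84.13], [-0.0, 0.33, -0.95, -168.24], [1.0, -0.0, -0.0, 0.09], [0.0, 0.0, 0.0, 1.0]]
```

The tips sit at about -31 mm at this opening too, so I'll treat the real tips as 31 mm short of the reported TCP. Now a gentle 28 mm descent, which leaves the tips about 33 mm up, above the 26 mm disc.

>>> step_arm([
  [0,0.004,0,0,0,0],
  [0,0.008,0,0,0,0],
  [0,0.012,0,0,0,0],
  [0,0.016,0,0,0,0],
  [0,0.02,0,0,0,0],
  [0,0.024,0,0,0,0],
  [0,0.027,0,0,0,0],
  [0,0.028,0,0,0,0],
])

```text
time_s: 6.85
eef_pos: [431.0, 39.0, 1.5]
ee_rot: [-1.571, -0.001, -2.967]
force: [-0.6, 0.2, 0.1]
finger_gap: 60.1
```

>>> step_arm([
  [0,0,0,0,0,0],
  [0,0,0,0,0,0],
  [0,0,0,0,0,0],
  [0,0,0,0,0,0],
  [0,0,0,0,0,0],
  [0,0,0,0,0,0],
  [0,0,0,0,0,0],
  [0,0,0,0,0,0],
], claw=0.02)

```text
time_s: 7.65
eef_pos: [431.7, 38.9, 2.3]
ee_rot: [-1.571, 0.001, -2.967]
force: [0.1, -0.2, 5.9]
finger_gap: 28.4
```

```bash
python3 -c "
from h import *
np.set_printoptions(linewidth=200);tips()
plan((603.5,-7,130),-170,1)"
```

```text
-60 [ 0  0  0  0  0  0 17 23 55 51  0  0  0  0 48 56 24 15  0  0  0  0  0  0]
-56 [  0   0   0   0   0   0  27  42  55 263 434 475 465 445 276  50  44  33   0   0   0   0   0   0]
-52 [ 0  0  0  0  0  0 28 34 47 81 65 55 53 63 70 53 31 22  0  0  0  0  0  0]
-48 [ 0  0  0  0  0  0 21 36 45 51 36 13 13 38 53 42 40 25  0  0  0  0  0  0]
-44 [ 0  0  0  0  0  0 25 28 37 42 43 14 19 36 37 38 24 25  0  0  0  0  0  0]
-40 [ 0  0  0  0  0  0 18 33 36 32 31 15 15 35 41 41 31 20  0  0  0  0  0  0]
-36 [ 0  0  0  0  0  0 10 22 35 38 34 14  8 32 39 34 24  8  0  0  0  0  0  0]
-32 [ 0  0  0  0  0  0  0  5 21 33 28 15  8 30 32 19  4  0  0  0  0  0  0  0]
-28 [ 0  0  0  0  0  3  2  2  1 24 25 12 10 26 20  1  1  2  1  0  0  0  0  0]
-24 [  0   0   0   0   0  37 166 133  92  88  35   6   4  34  89  95 129 168  43   0   0   0   0   0]
-20 [0 0 0 0 0 8 3 0 0 0 0 0 0 0 0 0 0 3 8 0 0 0 0 0]
-16 [0 0 0 0 0 0 1 0 0 0 0 0 0 0 0 0 0 0 0 0 0 0 0 0]
-12 [0 0 0 0 0 1 0 0 0 0 0 0 0 0 0 0 0 1 1 0 0 0 0 0]
-8 [0 0 0 0 0 0 2 0 0 0 0 0 0 0 0 0 0 2 0 0 0 0 0 0]
-4 [0 0 0 0 0 0 0 0 0 0 0 0 0 0 0 0 0 0 0 0 0 0 0 0]
0 [263 251 255 251 227  80   5   0   0   0   0   0   0   0   0   0   0   4  80 232 262 260 260 261]
4 [22 29 24 29 22  6  0  0  0  0  0  0  0  0  0  0  0  0  6 10 22 20 27 18]
8 [0 0 0 0 0 0 0 0 0 0 0 0 0 0 0 0 0 0 0 0 0 0 0 0]
now [431.8  38.9   2.3] yaw -170.0 t 7.7 gap 28.2 F [-0.1  0.7  5. ]
delta [-0.1613 -0.1275  0.0751] [-0.0003  0.0002 -0.0009] rows>= 4.4
[-0.1613, -0.1275, 0.0751, -0.0003, 0.0002, -0.0009]
```

Now gripped: gap 28 mm, neck between the pads. Lifting and carrying over the box.

>>> step_arm([
  [0,-0.005,0,0,0,0],
  [0,-0.02,0,0,0,0],
  [0,-0.045,0,0,0,0],
  [0,-0.07,0,0,0,0],
  [0,-0.095,0,0,0,0],
  [0,-0.115,0,0,0,0],
  [-0.006,-0.125,0.003,0,0,0],
  [-0.016,-0.128,0.008,0,0,0],
])

```text
time_s: 8.5
eef_pos: [449.1, 33.7, 130.5]
ee_rot: [-1.57, 0.001, -2.967]
force: [0.5, -0.2, -2.1]
finger_gap: 28.4
```

>>> step_arm([
  [-0.018,0,0.008,0,0,0],
  [-0.042,0,0.02,0,0,0],
  [-0.068,0,0.032,0,0,0],
  [-0.094,0,0.044,0,0,0],
  [-0.118,0,0.054,0,0,0],
  [-0.134,0,0.062,0,0,0],
  [-0.142,0,0.066,0,0,0],
  [-0.145,0,0.067,0,0,0],
])

```text
time_s: 9.3
eef_pos: [602.9, -7.3, 128.3]
ee_rot: [-1.572, -0.002, -2.967]
force: [-0.8, 0.3, -1.6]
finger_gap: 28.3
```

```bash
python3 - <<'E'
from h import *
for n in("wrist","top"):
    d,P,T=grab(n)
    Q=sel(P,(603,-5),120,74,95); print(n,rect(Q)) if len(Q)>5 else 0
    Q=sel(P,(603,-5),50,130,160); print("disc",rect(Q) if len(Q)>5 else 0)
plan((603.5,-7,8),-170,1)
E
```

```text
wrist (array([603.1,  -7.6]), 160.8, 130.0, 'long-axis deg', -79.9, 'zmed', 83.8, 5393)
disc (array([617.2,  -4.6]), 64.0, 35.7, 'long-axis deg', -79.9, 'zmed', 150.9, 4628)
top (array([611.8,  -2.6]), 160.2, 116.5, 'long-axis deg', -80.1, 'zmed', 84.1, 123)
disc (array([591.1,  -4.5]), 61.1, 18.4, 'long-axis deg', -87.4, 'zmed', 152.2, 70)
now [602.4  -6.8 128.9] yaw -170.0 t 9.4 gap 28.1 F [-0.3  0.1 -0.9]
delta [-0.0013  0.1209  0.0005] [0.0007 0.0002 0.0016] rows>= 2.4
[-0.0013, 0.1209, 0.0005, 0.0007, 0.0002, 0.0016]
```

The wrist sees the whole rim, 160.8×130 mm, centred at (603.1,-7.6). Lowering to just above the floor, then touching down.

>>> step_arm([
  [0,0.012,0,0,0,0],
  [0,0.035,0,0,0,0],
  [0,0.06,0,0,0,0],
  [0,0.082,0,0,0,0],
  [0,0.1,0,0,0,0],
  [0,0.11,0,0,0,0],
  [0,0.115,0,0,0,0],
  [0,0.117,0,0,0,0],
])

```text
time_s: 10.2
eef_pos: [602.7, -6.8, 12.7]
ee_rot: [-1.571, -0.0, -2.967]
force: [-0.0, -0.5, -0.7]
finger_gap: 28.3
```

>>> step_arm([
  [0,0.001,0,0,0,0],
  [0,0.002,0,0,0,0],
  [0,0.003,0,0,0,0],
  [0,0.004,0,0,0,0],
  [0,0.0045,0,0,0,0],
  [0,0.0045,0,0,0,0],
  [0,0.0045,0,0,0,0],
  [0,0.0045,0,0,0,0],
])

```text
time_s: 11.0
eef_pos: [602.9, -6.9, 8.4]
ee_rot: [-1.571, 0.0, -2.967]
force: [-0.4, -0.5, -0.1]
finger_gap: 28.5
```

>>> step_arm([
  [0,0.0005,0,0,0,0],
  [0,0.001,0,0,0,0],
  [0,0.0012,0,0,0,0],
  [0,0.0015,0,0,0,0],
  [0,0.0015,0,0,0,0],
  [0,0.0015,0,0,0,0],
  [0,0.0015,0,0,0,0],
  [0,0.0015,0,0,0,0],
])

```text
time_s: 11.8
eef_pos: [602.9, -6.9, 7.3]
ee_rot: [-1.571, -0.0, -2.967]
force: [-3.3, 0.3, 4.6]
finger_gap: 28.4
```

Contact at 4.6 N. Releasing modestly, then going up.

>>> step_arm([
  [0,0,0,0,0,0],
  [0,0,0,0,0,0],
  [0,0,0,0,0,0],
  [0,0,0,0,0,0],
  [0,0,0,0,0,0],
  [0,0,0,0,0,0],
  [0,0,0,0,0,0],
  [0,0,0,0,0,0],
], claw=0.05)

```text
time_s: 12.6
eef_pos: [602.9, -6.9, 6.9]
ee_rot: [-1.571, 0.0, -2.967]
force: [-0.8, -0.6, -0.3]
finger_gap: 49.8
```

>>> step_arm([
  [0,-0.006,0,0,0,0],
  [0,-0.02,0,0,0,0],
  [0,-0.045,0,0,0,0],
  [0,-0.07,0,0,0,0],
  [0,-0.095,0,0,0,0],
  [0,-0.12,0,0,0,0],
  [0,-0.135,0,0,0,0],
  [0,-0.142,0,0,0,0],
])

```text
time_s: 13.4
eef_pos: [604.1, -7.2, 151.7]
ee_rot: [-1.569, 0.004, -2.967]
force: [0.5, -0.1, 0.5]
finger_gap: 50.0
```

```bash
python3 - <<'E'
from h import *
d,P,T=grab("wrist")
for nm,c,r,z0,z1 in(("neck",(603,-7),45,53,75),("disc",(603,-7),50,24,45),("boxtop",(603,-5),120,74,100)):
    Q=sel(P,c,r,z0,z1); print(nm,rect(Q) if len(Q)>5 else len(Q))
plan((507,301.5,150),-160.5,8)
E
```

```text
neck (array([603.2,  -7.1]), 29.4, 28.7, 'long-axis deg', 55.9, 'zmed', 60.1, 738)
disc (array([603. ,  -6.9]), 63.9, 62.3, 'long-axis deg', 10.0, 'zmed', 30.2, 1971)
boxtop (array([602.9,  -7.5]), 160.5, 130.4, 'long-axis deg', -79.9, 'zmed', 83.8, 4666)
now [604.1  -7.1 151.6] yaw -170.0 t 13.45 gap 50.3 F [0.5 0.1 1.4]
delta [ 0.0419  0.001  -0.3208] [-0.0017 -0.1655 -0.0034] rows>= 6.5
[0.0052, 0.0001, -0.0401, -0.0002, -0.0207, -0.0004]
[0.0105, 0.0002, -0.0802, -0.0004, -0.0414, -0.0008]
[0.0157, 0.0004, -0.1203, -0.0006, -0.0621, -0.0013]
[0.021, 0.0005, -0.1604, -0.0008, -0.0827, -0.0017]
[0.0262, 0.0006, -0.2005, -0.001, -0.1034, -0.0021]
[0.0314, 0.0007, -0.2406, -0.0013, -0.1241, -0.0025]
[0.0367, 0.0009, -0.2807, -0.0015, -0.1448, -0.003]
[0.0419, 0.001, -0.3208, -0.0017, -0.1655, -0.0034]
```

Filter stands flat and centred: neck top 60 mm, disc top 30 mm, both at (603,-7). Now to the lid.

>>> step_arm([
  [0.003,0,-0.025,0,-0.013,0],
  [0.009,0,-0.068,0,-0.035,0],
  [0.015,0,-0.114,0,-0.059,0],
  [0.021,0,-0.16,0,-0.083,0],
  [0.027,0,-0.206,0,-0.106,0],
  [0.033,0,-0.252,0,-0.13,0],
  [0.039,0,-0.295,0,-0.152,0],
  [0.042,0.001,-0.321,0,-0.166,0],
])

```text
time_s: 14.25
eef_pos: [503.4, 304.4, 146.6]
ee_rot: [-1.572, -0.002, -2.798]
force: [-0.0, 0.0, 0.2]
finger_gap: 49.9
```

>>> step_arm([
  [0,0,0,0,0,0],
  [0,0,0,0,0,0],
  [0,0,0,0,0,0],
  [0,0,0,0,0,0],
  [0,0,0,0,0,0],
  [0,0,0,0,0,0],
  [0,0,0,0,0,0],
  [0,0,0,0,0,0],
])

```text
time_s: 15.05
eef_pos: [505.8, 301.8, 147.9]
ee_rot: [-1.571, 0.0, -2.801]
force: [-0.0, -0.6, -0.2]
finger_gap: 50.1
```

```bash
python3 - <<'E'
from h import *
d,P,T=grab("wrist")
for nm,c,r,z0,z1 in(("bar",(507,301),75,36,60),("plate",(507,301),130,9,25)):
    Q=sel(P,c,r,z0,z1); print(nm,rect(Q) if len(Q)>5 else len(Q))
plan((507,301.5,150),-160.5,1)
E
```

```text
bar (array([508. , 300.2]), 88.7, 15.8, 'long-axis deg', 19.3, 'zmed', 45.9, 1367)
plate (array([506.6, 300. ]), 185.8, 154.7, 'long-axis deg', 19.5, 'zmed', 16.2, 21546)
now [505.7 301.8 147.9] yaw -160.5 t 15.1 gap 50.0 F [ 0.1 -0.3  0.9]
delta [-0.0011 -0.0021  0.0007] [ 0.      0.0004 -0.    ] rows>= 0.0
[-0.0011, -0.0021, 0.0007, 0.0, 0.0004, -0.0]
```

The plate measures 186×155 mm, so it's the right lid, centred at (507.3,300.1). Descending over the bar.

>>> step_arm([
  [0,0.012,0.001,0,0,0],
  [-0.001,0.035,0.002,0,0,0],
  [-0.001,0.06,0.002,0,0,0],
  [-0.001,0.085,0.002,0,0,0],
  [-0.001,0.105,0.002,0,0,0],
  [-0.001,0.118,0.002,0,0,0],
  [-0.001,0.126,0.002,0,0,0],
  [-0.001,0.13,0.002,0,0,0],
])

```text
time_s: 15.9
eef_pos: [507.1, 300.3, 17.2]
ee_rot: [-1.571, -0.001, -2.801]
force: [-0.2, 0.6, 0.4]
finger_gap: 50.1
```

>>> step_arm([
  [0,0.004,0,0,0,0],
  [0,0.008,0,0,0,0],
  [0,0.012,0,0,0,0],
  [0,0.016,0,0,0,0],
  [0,0.019,0,0,0,0],
  [0,0.022,0,0,0,0],
  [0,0.0235,0,0,0,0],
  [0,0.024,0,0,0,0],
])

```text
time_s: 16.7
eef_pos: [507.2, 300.3, -6.3]
ee_rot: [-1.571, -0.0, -2.801]
force: [0.1, 0.1, 0.8]
finger_gap: 49.7
```

```bash
python3 - <<'E'
from h import *
np.set_printoptions(linewidth=200);tips(); plan((507.3,300.1,-6),-160.5,1)
E
```

```text
-60 [  0   0   0   0  38  38  94  31   0   0   0   0   0   0   0   0  35 104  35  41   0   0   0   0]
-56 [  0   0   0   0  39  35  83  38   0   0 106 412 401 149   0   0  41  80  33  39   0   0   0   0]
-52 [  0   0   0   0  35  29  79  35   0   0 157  90  97 157   0   0  38  77  28  36   0   0   0   0]
-48 [ 0  0  0  0 29 29 76 25  0  0  0  0  0  0  0  0 23 71 31 31  0  0  0  0]
-44 [ 0  0  0  0 31 26 69 25  0  0  0  0  0  0  0  0 32 69 29 30  0  0  0  0]
-40 [ 0  0  0  0 25 27 67 25  0  0  0  0  0  0  0  0 32 64 26 19  0  0  0  0]
-36 [ 0  0  0  0  0 10 56 21  0  0  0  0  0  0  0  0 24 43 11  3  0  0  0  0]
-32 [ 0  0  0  0  0  3 23 15  0  0  0  0  0  0  0  0 12 27  2  0  0  0  0  0]
-28 [0 1 1 0 0 1 1 1 1 2 0 0 0 0 2 1 3 1 2 0 1 2 1 2]
-24 [369 351 334 224 191 125 170 363 363 357  31   0   0   0 355 363 356 169 117 191 221 326 361 356]
-20 [0 0 0 0 0 0 0 0 0 0 0 0 0 0 0 0 0 0 0 0 0 0 0 0]
-16 [0 0 0 0 0 0 0 0 0 0 0 0 0 0 0 0 0 0 0 0 0 0 0 0]
-12 [0 0 0 0 0 0 0 0 0 0 0 0 0 0 0 0 0 0 0 0 0 0 0 0]
-8 [0 0 0 0 0 0 0 0 0 0 0 0 0 0 0 0 0 0 0 0 0 0 0 0]
-4 [0 0 0 0 0 0 0 0 0 0 0 0 0 0 0 0 0 0 0 0 0 0 0 0]
0 [0 0 0 0 0 0 0 0 0 0 0 0 0 0 0 0 0 0 0 0 0 0 0 0]
4 [0 0 0 0 0 0 0 0 0 0 0 0 0 0 0 0 0 0 0 0 0 0 0 0]
8 [0 0 0 0 0 0 0 0 0 0 0 0 0 0 0 0 0 0 0 0 0 0 0 0]
now [507.2 300.4  -6.2] yaw -160.5 t 16.75 gap 49.8 F [-0.2  0.6 -0.4]
delta [-0.     -0.0002  0.0003] [0.     0.0005 0.0002] rows>= 0.0
[-0.0, -0.0002, 0.0003, 0.0, 0.0005, 0.0002]
```

The bar is centred between the pads, with the tips 5–6 mm above the plate. Closing, then lifting.

>>> step_arm([
  [0,0,0,0,0,0],
  [0,0,0,0,0,0],
  [0,0,0,0,0,0],
  [0,0,0,0,0,0],
  [0,0,0,0,0,0],
  [0,0,0,0,0,0],
  [0,0,0,0,0,0],
  [0,0,0,0,0,0],
], claw=0.005)

```text
time_s: 17.55
eef_pos: [507.6, 300.4, -5.7]
ee_rot: [-1.571, 0.001, -2.801]
force: [0.2, 0.7, 4.0]
finger_gap: 14.7
```

>>> step_arm([
  [0,-0.004,0,0,0,0],
  [0,-0.015,0,0,0,0],
  [0,-0.035,0,0,0,0],
  [0,-0.06,0,0,0,0],
  [0,-0.085,0,0,0,0],
  [0,-0.11,0,0,0,0],
  [0,-0.125,0,0,0,0],
  [0,-0.13,0,0,0,0],
])

```text
time_s: 18.35
eef_pos: [508.2, 300.8, 126.0]
ee_rot: [-1.571, 0.003, -2.801]
force: [1.1, -0.6, -2.2]
finger_gap: 15.3
```

```bash
python3 - <<'E'
from h import *
plan((603,-7.5,124),-79.9,16)
d=bot.grab_frame("wrist"); P=cloud(d,d["T_tool_cam"]); Q=P.reshape(-1,3);Q=Q[np.isfinite(Q[:,0])]
q=Q[(Q[:,1]>-40)&(Q[:,1]<0)]; c=np.histogram(q[:,1],np.arange(-40,1,2)); print(c[0])
q=q[(abs(q[:,2])>30)]; A=np.c_[q[:,0],q[:,2],np.ones(len(q))]; print("plate y=ax+bz+c",np.linalg.lstsq(A,q[:,1],rcond=None)[0]); print(rect(q[:,[0,2,1]]))
E
```

```text
now [508.2 300.8 126. ] yaw -160.5 t 18.35 gap 15.3 F [ 1.1 -0.6 -2.2]
delta [0.0137 0.0019 0.3222] [-0.0022 -1.4062 -0.0026] rows>= 9.4
[0.0009, 0.0001, 0.0201, -0.0001, -0.0879, -0.0002]
[0.0017, 0.0002, 0.0403, -0.0003, -0.1758, -0.0003]
[0.0026, 0.0004, 0.0604, -0.0004, -0.2637, -0.0005]
[0.0034, 0.0005, 0.0806, -0.0005, -0.3515, -0.0007]
[0.0043, 0.0006, 0.1007, -0.0007, -0.4394, -0.0008]
[0.0051, 0.0007, 0.1208, -0.0008, -0.5273, -0.001]
[0.006, 0.0009, 0.141, -0.0009, -0.6152, -0.0012]
[0.0069, 0.001, 0.1611, -0.0011, -0.7031, -0.0013]
[0.0077, 0.0011, 0.1812, -0.0012, -0.791, -0.0015]
[0.0086, 0.0012, 0.2014, -0.0014, -0.8789, -0.0017]
[0.0094, 0.0013, 0.2215, -0.0015, -0.9668, -0.0018]
[0.0103, 0.0015, 0.2417, -0.0016, -1.0546, -0.002]
[0.0111, 0.0016, 0.2618, -0.0018, -1.1425, -0.0021]
[0.012, 0.0017, 0.2819, -0.0019, -1.2304, -0.0023]
[0.0129, 0.0018, 0.3021, -0.002, -1.3183, -0.0025]
[0.0137, 0.0019, 0.3222, -0.0022, -1.4062, -0.0026]
[  124   128   107   101    53    44    29    41 24982 29877    43     0
     0     0     0     0     0     0     0     0]
plate y=ax+bz+c [ 7.07551724e-04 -7.96424163e-04 -2.19009521e+01]
(array([0.5, 0. ]), 186.4, 155.2, 'long-axis deg', 0.1, 'zmed', -21.9, 37285)
```

The lid is held level and centred on the gripper. Carrying it to the box with the turn.

>>> step_arm([
  [0.001,0,0.012,0,-0.04,0],
  [0.002,0,0.032,0,-0.12,0],
  [0.003,0,0.055,0,-0.21,0],
  [0.004,0,0.077,0,-0.31,0],
  [0.005,0,0.1,0,-0.41,0],
  [0.006,0,0.122,0,-0.51,0],
  [0.006,0,0.144,0,-0.61,0],
  [0.007,0,0.165,0,-0.7,0],
])

```text
time_s: 19.2
eef_pos: [554.8, 141.5, 122.0]
ee_rot: [-1.574, -0.002, -2.097]
force: [-0.8, -0.5, -3.2]
finger_gap: 14.8
```

```bash
python3 -c "
from h import *
plan((603,-7.5,124),-79.9,8)"
```

```text
now [554.8 141.5 122. ] yaw -120.2 t 19.2 gap 14.8 F [-0.8 -0.5 -3.2]
delta [ 0.1046 -0.0022  0.1165] [ 3.300e-03 -7.026e-01  7.000e-04] rows>= 4.7
[0.0131, -0.0003, 0.0146, 0.0004, -0.0878, 0.0001]
[0.0262, -0.0005, 0.0291, 0.0008, -0.1756, 0.0002]
[0.0392, -0.0008, 0.0437, 0.0012, -0.2635, 0.0003]
[0.0523, -0.0011, 0.0582, 0.0016, -0.3513, 0.0004]
[0.0654, -0.0013, 0.0728, 0.002, -0.4391, 0.0005]
[0.0785, -0.0016, 0.0874, 0.0025, -0.5269, 0.0006]
[0.0915, -0.0019, 0.1019, 0.0029, -0.6147, 0.0007]
[0.1046, -0.0022, 0.1165, 0.0033, -0.7026, 0.0007]
```

>>> step_arm([
  [0.014,0,0.015,0,-0.09,0],
  [0.028,0,0.031,0,-0.19,0],
  [0.043,0,0.048,0,-0.29,0],
  [0.058,0,0.065,0,-0.39,0],
  [0.074,0,0.082,0,-0.49,0],
  [0.089,0,0.099,0,-0.59,0],
  [0.1,0,0.111,0,-0.66,0],
  [0.105,0,0.117,0,-0.7,0],
])

```text
time_s: 20.0
eef_pos: [602.8, -8.6, 121.9]
ee_rot: [-1.574, 0.001, -1.4]
force: [0.1, -0.1, -2.9]
finger_gap: 15.3
```

>>> step_arm([
  [0,0,0,0,0,0],
  [0,0,0,0,0,0],
  [0,0,0,0,0,0],
  [0,0,0,0,0,0],
  [0,0,0,0,0,0],
  [0,0,0,0,0,0],
  [0,0,0,0,0,0],
  [0,0,0,0,0,0],
])

```text
time_s: 20.8
eef_pos: [603.7, -7.2, 124.0]
ee_rot: [-1.571, -0.0, -1.401]
force: [-0.0, -0.3, -2.2]
finger_gap: 14.8
```

```bash
python3 - <<'E'
from h import *
plan((603,-7.5,90),-79.9,1)
d,P,T=grab("wrist"); Q=sel(P,(603,-7),150,135,160); print(rect(Q)); 
A=np.c_[Q[:,:2]-Q[:,:2].mean(0),np.ones(len(Q))];print("tilt",np.linalg.lstsq(A,Q[:,2],rcond=None)[0])
E
```

```text
now [603.7  -7.2 124. ] yaw -80.3 t 20.8 gap 14.8 F [-0.  -0.3 -2.2]
delta [ 0.0002  0.034  -0.0008] [-0.0001 -0.0063  0.    ] rows>= 0.7
[0.0002, 0.034, -0.0008, -0.0001, -0.0063, 0.0]
(array([603.4,  -7.9]), 186.5, 155.4, 'long-axis deg', -80.3, 'zmed', 146.0, 55263)
tilt [ 1.33890613e-03 -1.67271669e-03  1.46058680e+02]
```

Lid level, aligned and centred on the box within 1 mm. Lowering.

>>> step_arm([
  [0,0.005,0,0,-0.003,0],
  [0,0.013,0,0,-0.006,0],
  [0,0.022,0,0,-0.006,0],
  [0,0.031,0,0,-0.006,0],
  [0,0.039,0,0,-0.006,0],
  [0,0.046,0,0,-0.006,0],
  [0,0.051,0,0,-0.006,0],
  [0,0.053,0,0,-0.006,0],
])

```text
time_s: 21.65
eef_pos: [603.3, -7.2, 70.1]
ee_rot: [-1.572, 0.0, -1.395]
force: [0.7, -0.6, -3.0]
finger_gap: 14.8
```

>>> step_arm([
  [0,0.0005,0,0,0,0],
  [0,0.001,0,0,0,0],
  [0,0.0015,0,0,0,0],
  [0,0.002,0,0,0,0],
  [0,0.0025,0,0,0,0],
  [0,0.003,0,0,0,0],
  [0,0.0035,0,0,0,0],
  [0,0.0035,0,0,0,0],
])

```text
time_s: 22.45
eef_pos: [603.6, -7.2, 67.3]
ee_rot: [-1.571, 0.0, -1.395]
force: [-0.6, -0.4, -2.5]
finger_gap: 14.8
```

>>> step_arm([
  [0,0.0003,0,0,0,0],
  [0,0.0006,0,0,0,0],
  [0,0.0009,0,0,0,0],
  [0,0.0012,0,0,0,0],
  [0,0.0015,0,0,0,0],
  [0,0.0015,0,0,0,0],
  [0,0.0015,0,0,0,0],
  [0,0.0015,0,0,0,0],
])

```text
time_s: 23.25
eef_pos: [603.7, -7.2, 67.3]
ee_rot: [-1.571, -0.0, -1.395]
force: [-5.3, 0.8, 7.1]
finger_gap: 14.6
```

Contact at 7 N, at the expected seated height of 67.3 mm. Releasing and rising.

>>> step_arm([
  [0,0,0,0,0,0],
  [0,0,0,0,0,0],
  [0,0,0,0,0,0],
  [0,0,0,0,0,0],
  [0,0,0,0,0,0],
  [0,0,0,0,0,0],
  [0,0,0,0,0,0],
  [0,0,0,0,0,0],
], claw=0.05)

```text
time_s: 24.05
eef_pos: [603.7, -7.2, 65.9]
ee_rot: [-1.571, -0.0, -1.395]
force: [0.3, -0.0, -0.2]
finger_gap: 49.9
```

>>> step_arm([
  [0,-0.004,0,0,0,0],
  [0,-0.015,0,0,0,0],
  [0,-0.035,0,0,0,0],
  [0,-0.06,0,0,0,0],
  [0,-0.085,0,0,0,0],
  [0,-0.11,0,0,0,0],
  [0,-0.125,0,0,0,0],
  [0,-0.13,0,0,0,0],
])

```text
time_s: 24.85
eef_pos: [605.0, -7.5, 198.7]
ee_rot: [-1.567, -0.002, -1.395]
force: [0.2, -0.8, 1.0]
finger_gap: 50.0
```

>>> step_arm([
  [0,0,0,0,0,0],
  [0,0,0,0,0,0],
  [0,0,0,0,0,0],
  [0,0,0,0,0,0],
  [0,0,0,0,0,0],
  [0,0,0,0,0,0],
  [0,0,0,0,0,0],
  [0,0,0,0,0,0],
])

```text
time_s: 25.65
eef_pos: [603.7, -7.2, 195.9]
ee_rot: [-1.571, 0.0, -1.395]
force: [0.4, -0.6, -1.0]
finger_gap: 49.8
```

```bash
python3 - <<'E'
from h import *
plan((603,-7.5,200),-79.9,1); fr=[]
for n in("wrist","side"):
    d,P,T=grab(n); Q=sel(P,(603,-7),150,80,97); print(n,rect(Q)); fr.append(d["frame"])
    A=np.c_[Q[:,:2]-Q[:,:2].mean(0),np.ones(len(Q))];print("tilt",np.linalg.lstsq(A,Q[:,2],rcond=None)[0])
    Q=sel(P,(486,-278),80,8,25); print("small",rect(Q) if len(Q)>5 else 0)
cv2.imwrite("pics/e1.png",np.hstack([cv2.resize(fr[0],(400,250)),cv2.resize(fr[1][80:268,150:450],(400,250))]))
E
```

```text
now [603.7  -7.2 195.9] yaw -79.9 t 25.65 gap 49.8 F [ 0.4 -0.6 -1. ]
delta [ 0.0002 -0.0041 -0.0008] [-0.0001 -0.0002 -0.    ] rows>= 0.1
[0.0002, -0.0041, -0.0008, -0.0001, -0.0002, -0.0]
wrist (array([603.6,  -7.9]), 185.6, 154.6, 'long-axis deg', -79.9, 'zmed', 89.3, 24497)
tilt [ 1.29312109e-03 -5.27515391e-04  8.93452644e+01]
small (array([ 492.8, -324.1]), 20.6, 4.9, 'long-axis deg', 9.4, 'zmed', 16.3, 29)
side (array([602.6,  -7.6]), 192.3, 154.7, 'long-axis deg', -79.8, 'zmed', 88.8, 2010)
tilt [ 2.71129421e-04 -3.08874409e-06  8.88116190e+01]
small (array([ 486.5, -277.9]), 111.2, 95.0, 'long-axis deg', 3.6, 'zmed', 15.6, 399)
```

View pics/e1.png

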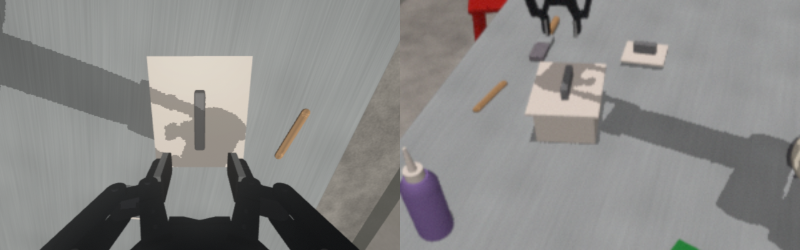

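The picture shows the lid flat and square on the box at wrist (200,110) and side (567,90), the gripper clear above it, and the small lid undisturbed at (645,52). Plate top reads 89–90 mm, expected 90, with tilt under 0.1°. Handing in.

```bash
python3 -c "
from plant import bot
print(bot.job_done())"
```

```text
the job is handed in; nothing more can be done
None
```

The filter is in the box and the box is closed with its own lid. I handed the job in after about 26 s of the 58 s allowed.

- **Filter:** it stands neck up on the box floor, within about 1 mm of the box centre. Its neck top read 60 mm and its disc top 30 mm (61 and 31 mm expected), so it stands flat.
- **Lid:** it sits level, with a tilt under 0.1°, and within 1 mm of the box centre. The plate top read 89.3 mm from the wrist camera and 88.8 mm from the side camera. I expected 90 mm, but these cameras read about 1 mm low throughout, so I take it as fully down.
- **Other things:** the small lid is where it was, and I did not touch the green and purple lids. The highest force I read was about 10 N, well under the limits.
- **Failed or disagreeing checks:** the first grasp missed. The real fingertips end about 30 mm behind the stated TCP, so the fingers closed just above the neck without touching the filter. I measured the offset with the wrist camera and allowed for it in every later grasp. The wrist camera also placed things 2–3 mm farther to −y than the fixed cameras, and I used its readings for the placings.

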